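# Clamp a spreading board in the quick-release vise

## Robot

A 7-joint arm with a two-finger parallel gripper is mounted at the origin on the work surface. World frame = base frame: x ahead of the robot, y to its left, z up, the work surface at z = 0. Lengths are in m, angles in rad, forces in N, time in s.
With the tool pointing down it reaches from about 0.425 to 0.875 m from the base axis. Payload 9.9 kg.
Tool frame: the origin (TCP) lies at the very end of the fingers, on their centre line; the grasp point (between the pads) lies 19 mm behind it; z points along the fingers, y is the direction in which the jaws open and shut (so a half turn about z gives the same grasp; the last joint's range is limited). The gripper opens to 85 mm and grips with 20 to 120 N. Pads are 22 mm wide; open, the fingers measure 114 mm over their backs; the gripper's body (76 mm by 85 mm) begins 54 mm behind the grasp point. The pads swing forward as they close: fully open they stand 13 mm farther back than shut.
Start: joints at [-1.189, 0.576, 0.025, 1.437, -0.015, 1.129, -0.057], TCP at [0.303, 0.603, 0.231] pointing down, gripper open.
Joint ranges: [-2.76, 2.76], [-0.34, 2.15], [-1.52, 1.57], [0.19, 2.46], [-1.09, 4.23], [0.17, 1.99], [-2.82, 2.82]. Speed limits (rad/s): [2.22, 2.22, 3.01, 3.01, 3.14, 3.14, 3.14].

## Interface

Orientations are given as a unit quaternion [x, y, z, w].
In Python, from plant import arm gives the robot as it stands. Calls block until the motion is done:
- arm.move_pose(position, orientation): joint-space move of the TCP to a pose.
- arm.movel(position, orientation=None, rate=0.15, stop_force=None): straight line of the TCP; orientation=None keeps the orientation; rate is the mean speed in m/s. With stop_force (N) it stops when the force on the tool has changed by that much, and returns True; else False.
- arm.move_joints(angles): joint-space move.
- arm.gripper_to(opening, f_grip=None): finger opening in m; f_grip is the grip in N (None keeps the last); returns when the fingers have stopped.
- arm.sleep(seconds).
- arm.ik(position, orientation): joint angles nearest the present ones, or None.
- arm.state(): the state.
- arm.snapshot(name): name is "side" or "top"; returns the picture (420x560x3 uint8, red, green, blue); there is no depth.
- arm.camera_params(name): a dict with "mtx" (3x3 intrinsics, pixels), "xyz" and "rotation" of the camera in the world. Camera axes: x right, y down, z forward; pixel columns grow to the right and rows downward; lengths in m; the calibration is good to about 2 mm. A picture is of the moment at which its call begins. camera_params takes no time and is no camera call.
A pose or a line that the arm cannot do raises arm.Unreachable and nothing moves.
- arm.close_job(): hands the job in, once; it reports no verdict.
The state is a dict: "time_s": time; "q": joint angles; "dq": joint speeds; "joint_torque": joint torques, N m; "ee_pos": TCP position; "tcp_rot": TCP orientation; "contact_force": force on the tool from outside, world axes, zero at the start; "ft_torque": the same for the moment, N m; "width": finger opening in m.
Only numpy, scipy, OpenCV 4.12 (cv2) and the standard library are available. Lean on these libraries where they do the work, as an engineer would, in place of code of your own. Each camera call takes 0.05 s, during which the arm holds its last target.

## Task

Clamp the spreading board that lies in the vise: squeeze the quick-release lever against its post, slide the head up until the board is just nipped against the back jaw (gently, do not ram it), and let the lever go. Then wind the crank clockwise until the board is held firmly, about two thirds of a turn after the jaws bite, without crushing the soft wood. Leave the other things on the bench where they are.

Things in the scene. Friction and masses are not known exactly. Their poses are not given: they have to be found in the camera images.
- vise: Grey quick-release bench vise, fixed. Origin at table level. x: sliding direction, from the crank end (-x) to the back jaw (+x); z up. In its frame, mm: bed x -40 to 130, y +-50, top z 35; back wall 110 wide, 90 high, back jaw face at x 85; sliding head 80 wide, top z 97, with a bright jaw plate on its +x side and the crank on its -x side; screw axis y 0, z 72.
- back_jaw: Black rubber-faced back jaw plate, 100 wide, 10 thick, 37 to 90 mm above the table. Origin: in the plane of its work face (looking to vise -x), mid-width, at table level. Under load it gives along vise +x like a stiff spring: about 20 N per mm, at most 6 mm.
- jaw_face (a point): Centre of the work face of the bright steel jaw plate (100 wide, 53 high) on the sliding head; the face looks to vise +x.
- screw_jaw: The bright steel jaw plate itself, carried by the sliding head and driven out by the screw (its origin is only a reference point; use jaw_face).
- carriage (a joint): Position of the sliding head along vise +x, m (0 fully open, 0.115 end stop; larger is nearer the back jaw). A sprung toothed half-nut (5 mm pitch) under it locks it (over 100 N) unless the lever is squeezed; then it slides with 2 to 3 N of drag. On letting go the head shifts up to 3 mm into the nearest tooth; the screw's load may push it back up to 5 mm.
- lever_grip (a point): Pinch point on the sliding head, 134 mm above the table. Fixed post and release lever stand side by side across vise y (post on -y), each 24 mm wide along vise x, 8 mm thick, from 97 to 152 mm above the table; 38 mm over both at rest, 28 mm squeezed. Pinch across vise y. The point is midway when squeezed; the rigid post's outer face is 14 mm to -y of it.
- release_lever (a joint): Release lever angle, rad: 0 at rest (locked), 0.27 squeezed to its stop; the head is free from about 0.2. Sprung: about 9 N at the grip point starts it, 13 N squeezes it fully; it springs back when let go. Above 0.15 after letting go, the nut rides on a tooth: easing the head back, or the load of the screw, drops it in with a click.
- crank (a joint): Crank angle, rad: 0 with the handle straight up, growing clockwise seen from the crank end looking along vise +x (from the top the handle goes to vise -y). This drives the jaw plate towards the work, 6 mm per turn; it stays where left. It takes 0.11 N m (3 N at the handle) unloaded, plus 0.01 N m per 10 N of clamping (4.4 N at the handle at 70 N).
- crank_grip (a point): Middle of the crank's wooden handle, a freely turning cylinder 18 mm thick, 48 mm long, parallel to vise x, on a 40 mm arm. It circles in a vertical plane about the screw axis (72 mm above the table), so 32 to 112 mm above the table. The arm is 26 mm to vise +x of this point; below and beside it is free.
- board: The work: a grooved light-wood insect spreading board, 55 mm wide (x), 130 mm long (y), 45 mm high, lying loose on the vise bed between the jaws, its length across the vise. Origin: centre of its underside; axes parallel to the vise's within a few degrees.
- vial: Bystander: a small capped specimen vial, 28 mm across and 55 mm tall, standing beside the bed on its far side. Origin: centre of its underside.
- forceps: Bystander: steel forceps, 110 mm long, lying flat on the near side of the vise. Origin: centre of its underside.
- pencil: Bystander: a pencil, 150 mm long, lying beyond the back jaw. Origin: centre of its underside.
- unit_tray: Bystander: a paper-covered specimen tray with dividers, 100 x 75 x 30 mm. Origin: centre of its underside.
- pin_box: Bystander: a clear plastic pin box, 75 x 55 x 22 mm. Origin: centre of its underside.
Not all that is in view belongs to the job. Leave any pink or purple look-alike of the board alone.

How it is judged:
On the way, in this order (a step that is already met when the one before it is completed fails the run):
1. with the release lever squeezed, the jaw plate has been slid up so that the board touches both jaws (value of joint release_lever above 0.2 rad and contact force between screw_jaw and board above 1.5 N and contact force between board and back_jaw above 1 N), for 0.1 s.
2. the lever has been let go, with the jaw plate still within 8 mm of the board (value of joint release_lever below 0.15 rad and x of jaw_face in the frame of board above -0.0355 m), for 0.2 s.
3. the crank has been wound until both jaws press the board with more than 40 N, the lever at rest (value of joint release_lever below 0.15 rad and contact force between screw_jaw and board above 40 N and contact force between board and back_jaw above 40 N), for 0.5 s.
At the end, for the whole second after the job is handed in: The board lies on the vise bed (underside within 4 mm of it), square to the jaws within 0.05 rad and at rest, pressed by the jaw plate and by the back jaw with 40 to 100 N each; the release lever is back at rest (below 0.15 rad) and nothing else has been disturbed (all of step 3 and contact force between screw_jaw and board below 100 N and contact force between board and back_jaw below 100 N and angle between the x axis of board and the x axis of vise, either way round below 0.05 rad and z of board in the frame of vise below 0.039 m and linear speed of board below 0.01 m/s); the robot touches nothing.
It fails at once if the jaw plate pressed the board with more than 25 N while the lever was squeezed (rammed) (value of joint release_lever above 0.2 rad and contact force between screw_jaw and board above 25 N).
It fails at once if the board was squeezed with more than 100 N (crushed) (contact force between screw_jaw and board above 100 N or contact force between board and back_jaw above 100 N).
It fails at once if the board was lifted off the bed by more than 15 mm (z of board in the frame of vise above 0.05 m).
It fails at once if a bystander was moved by more than 30 mm (distance of any of vial, forceps, pencil, unit_tray, pin_box from where it was at the start of the episode above 0.03 m).
It also fails if it takes over 69 s, if anything falls off the work surface, if the arm or the gripper's body presses on something with over 40 N, if the wrist force passes 120 N, or if a joint passes its speed limit or range.

## Working session

There is one attempt and no reset: what is moved stays moved. The work goes in short steps, each a Python script; the robot and the scene stay as the last script left them, time stands still between calls to the robot, and variables do not carry over. Pictures are saved under pics/ and viewed, and the job is handed in when it is done.

```bash
ls; mkdir -p pics; python3 - <<'E'
from plant import arm
import cv2,numpy as np
for n in("side","top"):
    im=arm.snapshot(n); cv2.imwrite(f"pics/{n}0.png",im[...,::-1]); 
    p=arm.camera_params(n); print(n,p)
s=arm.state();print({k:np.round(v,3) for k,v in s.items()})
E
```

```text
pics
side {'mtx': array([[503.73713098,   0.        , 276.93659228],
       [  0.        , 503.73713098, 212.84806427],
       [  0.        ,   0.        ,   1.        ]]), 'xyz': array([-0.08434035, -0.8324583 ,  0.90985347]), 'rotation': array([ 0.84088198, -0.30381103,  0.1461957 , -0.42337119])}
top {'mtx': array([[479.84766737,   0.        , 270.07599228],
       [  0.        , 479.84766737, 211.54221802],
       [  0.        ,   0.        ,   1.        ]]), 'xyz': array([0.42435741, 0.01003922, 1.20092517]), 'rotation': array([-0.69908704,  0.71165431, -0.04313016,  0.05445402])}
{'time_s': np.float64(0.1), 'q': array([-1.189,  0.576,  0.025,  1.438, -0.015,  1.129, -0.056]), 'dq': array([-0.001, -0.001, -0.001, -0.002,  0.   ,  0.   ,  0.001]), 'joint_torque': array([ 6.000e-03, -7.673e+01,  2.258e+00, -2.866e+01,  1.600e-02,
        9.000e-03,  0.000e+00]), 'ee_pos': array([0.303, 0.603, 0.231]), 'tcp_rot': array([ 0.231,  0.973, -0.001, -0.   ]), 'contact_force': array([ 0.228, -0.431,  0.279]), 'ft_torque': array([-0.018, -0.001,  0.048]), 'width': np.float64(0.085)}
```

View pics/side0.png

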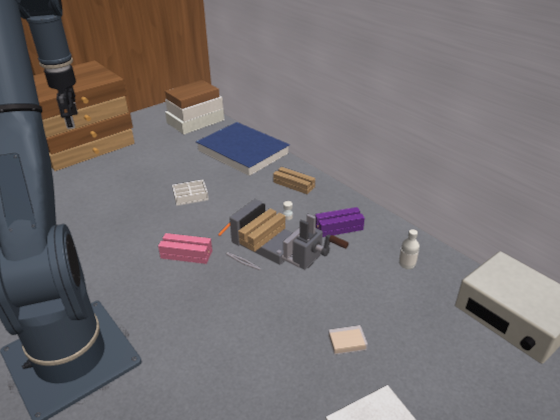

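View pics/top0.png

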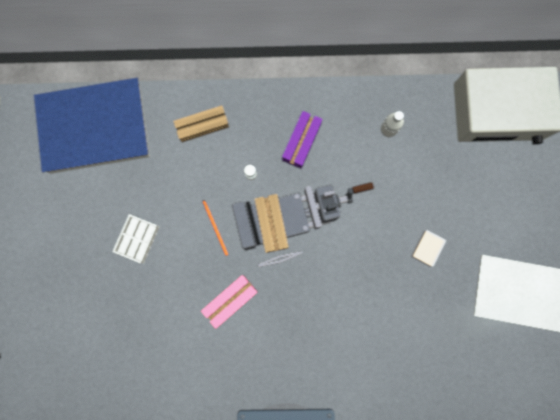

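In the side view the vise is at about (285,235) with the board in it at (262,229). In the top view the vise runs from the back jaw (245,225) to the crank handle (362,187), with the board at (271,223). There are three look-alikes: pink (229,301), purple (303,139) and a loose wooden one (201,123). Only the one at (271,223) lies in the vise, so I'll confirm it with enlarged crops.

```bash
python3 - <<'E'
import cv2,numpy as np
a=cv2.imread("pics/top0.png")[160:280,190:390]
b=cv2.imread("pics/side0.png")[185:285,200:370]
cv2.imwrite("pics/c_top.png",cv2.resize(a,(800,480),interpolation=cv2.INTER_CUBIC))
cv2.imwrite("pics/c_side.png",cv2.resize(b,None,fx=4.7,fy=4.7,interpolation=cv2.INTER_CUBIC))
E
```

```text
(no output)
```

View pics/c_top.png

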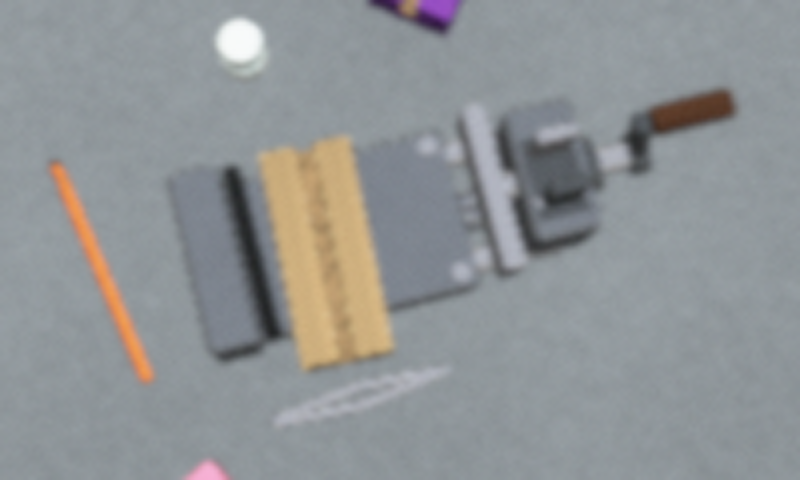

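View pics/c_side.png

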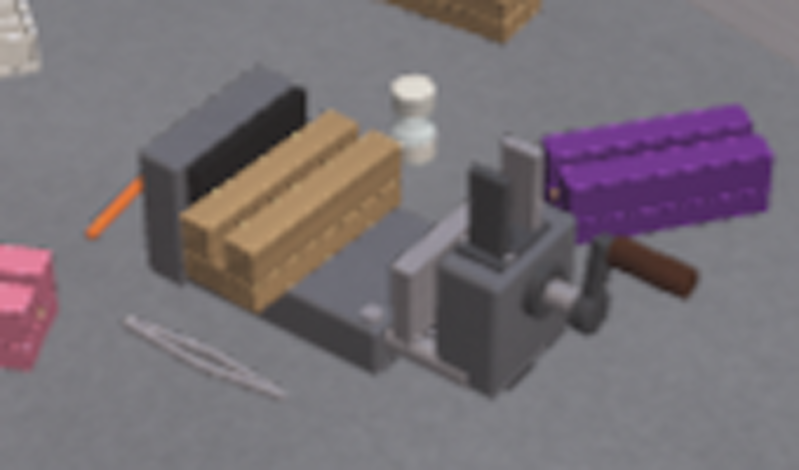

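The crops confirm the work piece: a light-wood grooved board lying on the vise bed against the black back jaw, at (271,223). The light post and dark lever stand side by side on the head, and the brown crank handle points away from the robot. Next I'll measure.

```bash
cat > h.py <<'E'
import numpy as np,cv2
from scipy.spatial.transform import Rotation as R
from plant import arm
def cam(n):
    p=arm.camera_params(n); return p['mtx'],np.array(p['xyz']),R.from_quat(p['rotation']).as_matrix()
def ray(n,uv):
    K,c,M=cam(n); d=M@np.linalg.inv(K)@np.array([uv[0],uv[1],1.]); return c,d/np.linalg.norm(d)
def onz(n,uv,z):
    c,d=ray(n,uv); return c+d*(z-c[2])/d[2]
def proj(n,P):
    K,c,M=cam(n); q=K@(M.T@(np.array(P)-c)); return q[:2]/q[2]
def tri(u1,u2):
    a,d=ray('top',u1);b,e=ray('side',u2)
    s=np.linalg.lstsq(np.c_[d,-e],b-a,rcond=None)[0]
    p=a+d*s[0];q=b+e*s[1]; return (p+q)/2,np.linalg.norm(p-q)
E
python3 - <<'E'
from h import *
T=cv2.imread("pics/top0.png");S=cv2.imread("pics/side0.png")
def comps(im,mask,roi,amin=8):
    x0,y0,x1,y1=roi;m=np.zeros_like(mask);m[y0:y1,x0:x1]=mask[y0:y1,x0:x1]
    cs,_=cv2.findContours(m,cv2.RETR_EXTERNAL,cv2.CHAIN_APPROX_NONE)
    return [(cv2.contourArea(c),cv2.minAreaRect(c),cv2.boxPoints(cv2.minAreaRect(c)).round(1).tolist()) for c in cs if cv2.contourArea(c)>=amin]
def hsv(im):return cv2.cvtColor(im,cv2.COLOR_BGR2HSV)
hT,hS=hsv(T),hsv(S)
print('black top');[print(x) for x in comps(T,(T.max(2)<45).astype(np.uint8),(225,190,270,255))]
br=lambda h:((h[...,0]<15)&(h[...,1]>90)&(h[...,2]<120)).astype(np.uint8)
print('handle');[print(x) for x in comps(T,br(hT),(345,175,385,200))];[print(x) for x in comps(S,br(hS),(325,230,355,250))]
wood=lambda h:((h[...,0]>10)&(h[...,0]<25)&(h[...,1]>70)&(h[...,2]>90)).astype(np.uint8)
print('wood');[print(x) for x in comps(T,wood(hT),(250,185,295,260))]
print('bright');[print(x) for x in comps(T,(T.min(2)>140).astype(np.uint8),(300,180,350,232),4)]
a=T[175:235,295:380];cv2.imwrite("pics/d_top.png",cv2.resize(a,None,fx=9,fy=9,interpolation=cv2.INTER_CUBIC))
b=S[205:272,272:358];cv2.imwrite("pics/d_side.png",cv2.resize(b,None,fx=9,fy=9,interpolation=cv2.INTER_CUBIC)[:600])
E
```

```text
black top
handle
(75.0, ((362.47509765625, 187.40663146972656), (5.024421691894531, 19.131450653076172), 75.0685806274414), [[352.6000061035156, 187.39999389648438], [371.1000061035156, 182.5], [372.3999938964844, 187.39999389648438], [353.8999938964844, 192.3000030517578]])
(80.0, ((338.2000427246094, 241.10003662109375), (18.335756301879883, 5.366562843322754), 26.56505012512207), [[328.79998779296875, 239.39999389648438], [331.20001220703125, 234.60000610351562], [347.6000061035156, 242.8000030517578], [345.20001220703125, 247.60000610351562]])
wood
(1144.0, ((271.08489990234375, 222.90321350097656), (54.64427947998047, 22.66115379333496), 78.11134338378906), [[254.39999389648438, 198.5], [276.5, 193.8000030517578], [287.79998779296875, 247.3000030517578], [265.6000061035156, 252.0]])
bright
(41.5, ((307.939208984375, 225.38514709472656), (7.323601245880127, 11.624763488769531), 35.53767776489258), [[301.6000061035156, 228.0], [308.29998779296875, 218.5], [314.29998779296875, 222.8000030517578], [307.5, 232.1999969482422]])
(1032.5, ((324.5, 205.5), (51.0, 49.0), 90.0), [[300.0, 180.0], [349.0, 180.0], [349.0, 231.0], [300.0, 231.0]])
```

View pics/d_top.png

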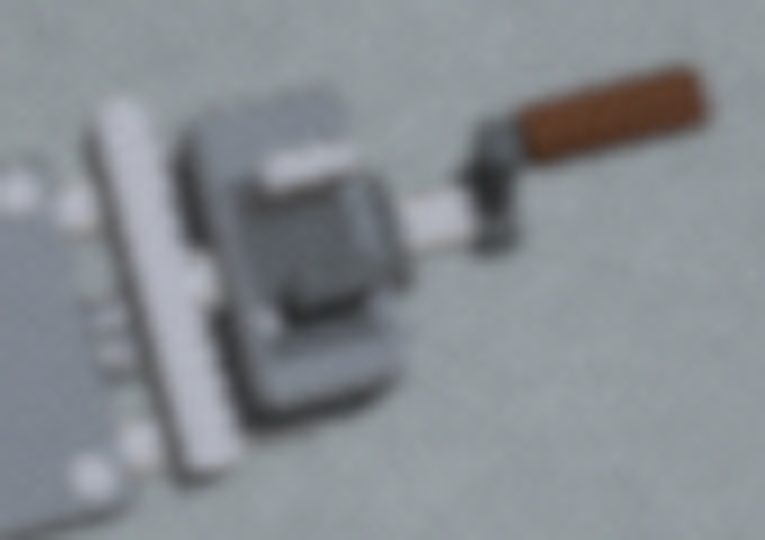

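View pics/d_side.png

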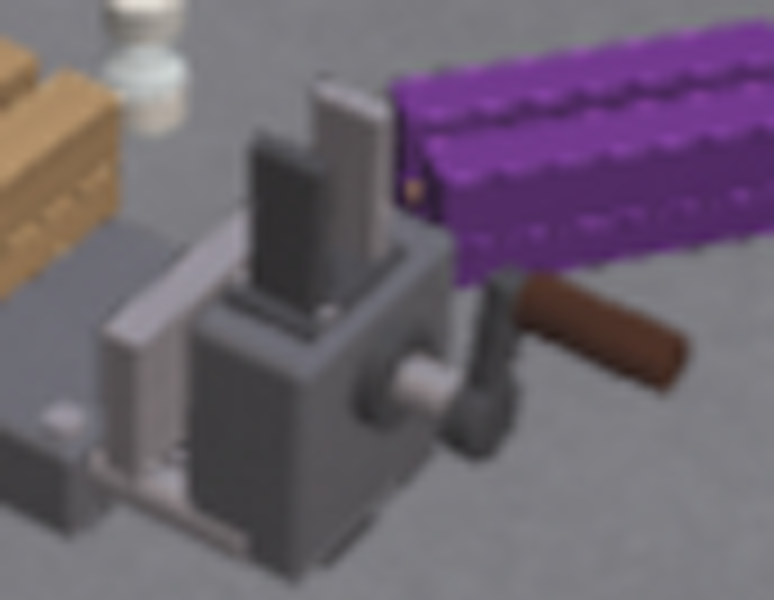

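```bash
python3 - <<'E'
from h import *
f=lambda u,v,s,o:((u+.5)/s-.5+o[0],(v+.5)/s-.5+o[1])
t=lambda u,v:f(u,v,9,(295,175)); s=lambda u,v:f(u,v,9,(272,205)); c=lambda u,v:f(u,v,4,(190,160))
np.set_printoptions(precision=4,suppress=True)
print('handle centroid',tri((362.5,187.4),(338.2,241.1)))
print('handle end',tri(t(697,93),s(675,362)))
print('handle root',tri(t(525,140),s(525,297)))
print('post top tri',tri(t(307,168),s(352,98)), onz('top',t(307,168),.152))
J=[onz('top',t(*p),.09) for p in [(100,108),(150,102),(238,462),(188,472)]]
print('jawplate',J); d=(J[2]+J[3]-J[0]-J[1])/2; print(np.linalg.norm(d),d/np.linalg.norm(d),'ctr',sum(J)/4)
fc=(J[0]+J[3])/2; print('face ctr (left edge)',fc)
W=[onz('top',c(*p),.09) for p in [(170,175),(240,165),(280,338),(218,355)]]
print('wall',W,np.linalg.norm(W[3]-W[0]),(W[3]-W[0])/np.linalg.norm(W[3]-W[0]),np.linalg.norm(W[2]-W[1]),(W[2]-W[1])/np.linalg.norm(W[2]-W[1]))
B=[onz('top',p,.08) for p in [(254.4,198.5),(276.5,193.8),(287.8,247.3),(265.6,252)]]
print('board',B, np.linalg.norm(B[1]-B[0]),np.linalg.norm(B[3]-B[0]),sum(B)/4,(B[3]-B[0])/np.linalg.norm(B[3]-B[0]))
# head top z=.097 corners
H=[onz('top',t(*p),.097) for p in [(190,115),(340,85),(405,375),(262,415)]];print('head',H,sum(H)/4,np.linalg.norm(H[3]-H[0]),(H[3]-H[0])/np.linalg.norm(H[3]-H[0]))
# bed bottom edge
E
```

```text
handle centroid (array([ 0.6283, -0.1876,  0.1106]), np.float64(0.0004583598811516665))
handle end (array([ 0.6342, -0.21  ,  0.11  ]), np.float64(0.001147557751176045))
handle root (array([ 0.6222, -0.1651,  0.111 ]), np.float64(2.2442764158617202e-05))
post top tri (array([ 0.6096, -0.1053,  0.1512]), np.float64(0.0016794554969151623)) [ 0.6088 -0.1048  0.152 ]
jawplate [array([ 0.6367, -0.0581,  0.09  ]), array([ 0.638 , -0.0712,  0.09  ]), array([ 0.543 , -0.0912,  0.09  ]), array([ 0.5407, -0.0782,  0.09  ])]
0.097559741741847 [-0.9786 -0.2057  0.    ] ctr [ 0.5896 -0.0747  0.09  ]
face ctr (left edge) [ 0.5887 -0.0682  0.09  ]
wall [array([0.6   , 0.1153, 0.09  ]), array([0.6051, 0.0742, 0.09  ]), array([0.5032, 0.0521, 0.09  ]), array([0.494 , 0.0881, 0.09  ])] 0.10941751813713368 [-0.9686 -0.2487  0.    ] 0.10428866377820575 [-0.9773 -0.2118  0.    ]
board [array([0.6122, 0.0633, 0.08  ]), array([0.6225, 0.0108, 0.08  ]), array([ 0.4953, -0.0132,  0.08  ]), array([0.4853, 0.0388, 0.08  ])] 0.053544079825614196 0.1292921486354961 [0.5538 0.0249 0.08  ] [-0.9817 -0.1902  0.    ]
head [array([ 0.633 , -0.0809,  0.097 ]), array([ 0.6402, -0.1201,  0.097 ]), array([ 0.564 , -0.1341,  0.097 ]), array([ 0.5543, -0.0971,  0.097 ])] [ 0.5979 -0.108   0.097 ] 0.08034353642408734 [-0.9796 -0.2009  0.    ]
```

```bash
cat >> h.py <<'E'
np.set_printoptions(precision=4,suppress=True)
YAW=np.deg2rad(13.)
xh=np.array([-np.sin(YAW),np.cos(YAW),0]); yh=np.array([-np.cos(YAW),-np.sin(YAW),0]); zh=np.array([0,0,1.])
def W(s,l,z): return s*xh+l*yh+z*zh
def S(p): p=np.asarray(p); return np.array([p@xh,p@yh,p[2]])
def ori(sign,tilt=0.):
    # tool z down leaning toward +xh by tilt (body outward to -xh); tool y = sign*yh
    z=-np.cos(tilt)*zh+np.sin(tilt)*xh; y=sign*yh; x=np.cross(y,z)
    return R.from_matrix(np.c_[x,y,z]).as_quat()
def F(n=1):
    s=arm.state(); f=np.array(s['contact_force']); return np.array([f@xh,f@yh,f[2]]),s
E
python3 - <<'E'
from h import *
for sg in(1,-1):
    for P,t in((W(-.2393,-.559,.115),0),(W(-.2393,-.559,.25),0),(W(-.245,-.558,.1),.35),(W(-.245,-.558,.02),.35),(W(-.245,-.6,.06),.35)):
        print(sg,t,P,arm.ik(P,ori(sg,t)))
# back jaw edge and check: project predicted lever point into images
print(proj('top',W(-.2393,-.559,.134)),proj('side',W(-.2393,-.559,.134)))
E
```

```text
1 0 [ 0.5985 -0.1074  0.115 ] [-0.5302  1.044   1.3543  1.7827 -1.0788  1.2794 -1.7943]
1 0 [ 0.5985 -0.1074  0.25  ] [-0.5484  0.8322  1.3582  1.6191 -0.827   1.3813 -2.0007]
1 0.35 [ 0.5988 -0.1132  0.1   ] [-0.2502  1.026   1.1323  1.642  -1.073   1.5042 -1.7518]
1 0.35 [ 0.5988 -0.1132  0.02  ] [-0.1779  1.0356  0.9091  1.6857 -1.0658  1.291  -1.7529]
1 0.35 [ 0.6397 -0.1038  0.06  ] [-0.1848  1.0093  0.9097  1.5602 -1.0168  1.3616 -1.885 ]
-1 0 [ 0.5985 -0.1074  0.115 ] [-0.1115  0.6235  0.3412  1.7685 -0.2767  0.7968  0.592 ]
-1 0 [ 0.5985 -0.1074  0.25  ] [-0.1988  0.498   0.4791  1.6078 -0.25    1.0972  0.5722]
-1 0.35 [ 0.5988 -0.1132  0.1   ] [ 0.1628  0.7283  0.2144  1.6259 -0.5061  1.0575  0.8741]
-1 0.35 [ 0.5988 -0.1132  0.02  ] [ 0.2355  0.8205  0.0888  1.669  -0.4752  0.8964  0.8738]
-1 0.35 [ 0.6397 -0.1038  0.06  ] [ 0.176   0.8135  0.1478  1.5449 -0.4852  1.0263  0.8186]
[329.1765 199.1134] [307.4138 223.1215]
```

```bash
python3 - <<'E'
from h import *
o=ori(-1)
arm.move_pose(W(-.2393,-.559,.24),o)
arm.gripper_to(.062,20)
arm.movel(W(-.2393,-.559,.165),o,rate=.12)
for n in("side","top"): cv2.imwrite(f"pics/{n}1.png",cv2.resize(arm.snapshot(n)[150:290,200:400,::-1],(800,560),interpolation=cv2.INTER_CUBIC))
f,s=F();print(f,s['time_s'],S(s['ee_pos']),s['width'])
E
```

```text
[ 0.0887 -0.801  -0.8633] 4.0583 [-0.2396 -0.5595  0.166 ] 0.062113905962526826
```

View pics/side1.png

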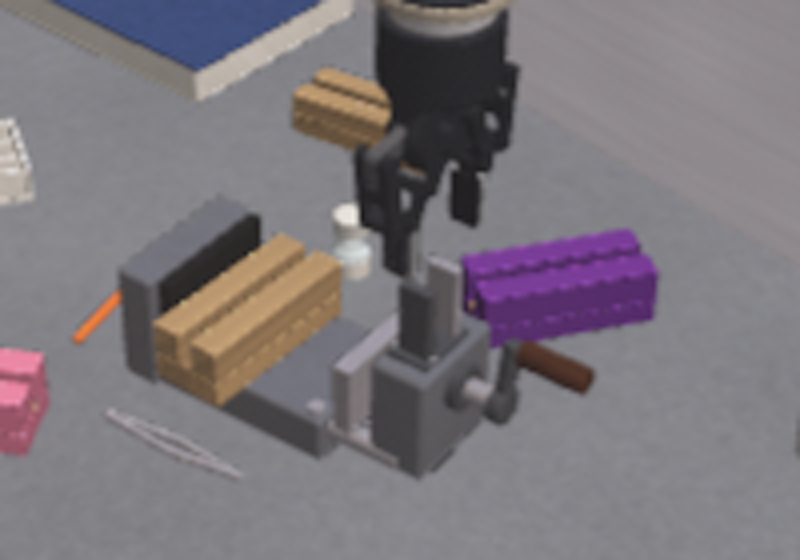

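View pics/top1.png

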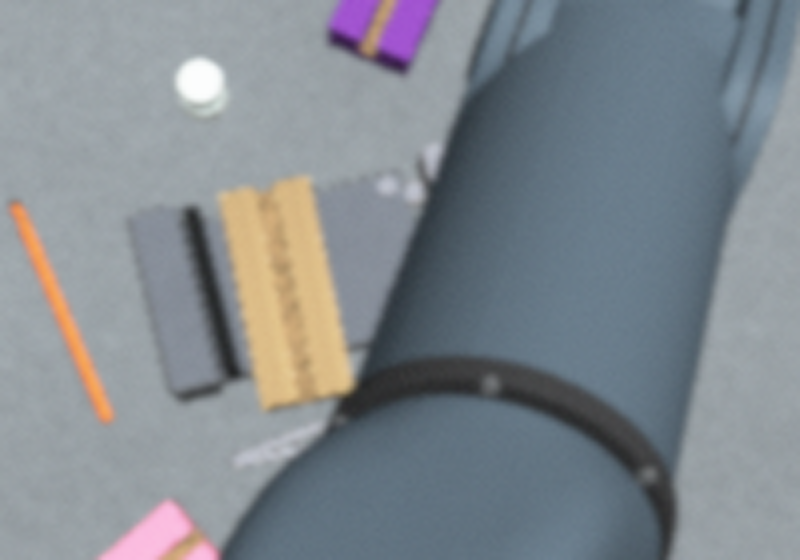

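The side view shows the fingertips at (395,270) and (465,220), either side of the lever (415,290) and post (445,270). I'll descend and squeeze.

```bash
python3 - <<'E'
from h import *
o=ori(-1)
print('hit',arm.movel(W(-.2393,-.559,.115),o,rate=.06,stop_force=6))
f,s=F();print(f,S(s['ee_pos']))
arm.gripper_to(.020,22)
f,s=F();print(f,s['time_s'],S(s['ee_pos']),s['width'],s['ft_torque'])
cv2.imwrite("pics/side2.png",cv2.resize(arm.snapshot("side")[170:270,240:360,::-1],(720,600),interpolation=cv2.INTER_CUBIC))
E
```

```text
hit False
[ 0.3859  0.1948 -0.2362] [-0.2395 -0.5592  0.1153]
[-0.7584  2.4571  5.997 ] 5.5 [-0.2395 -0.5583  0.1156] 0.033764414179621095 [-0.2777  1.4781  0.1023]
```

View pics/side2.png

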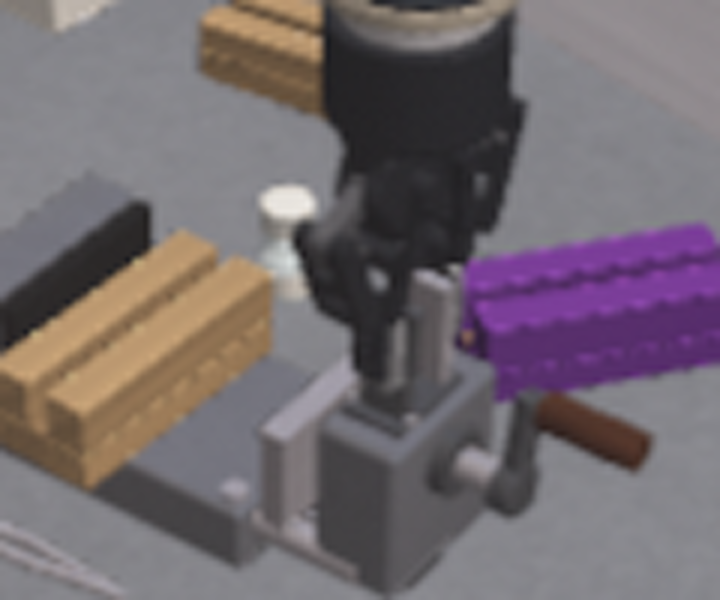

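```bash
python3 - <<'E'
from h import *
for g in (30,40,50):
    arm.gripper_to(.020,g)
    f,s=F();print(g,f,s['time_s'],S(s['ee_pos']),s['width'])
    if s['width']<.0292: break
E
```

```text
30 [-0.6761 -3.025   7.53  ] 5.7667 [-0.2396 -0.5596  0.1158] 0.03145964832438295
40 [ 0.1222 -3.111   6.3912] 5.9833 [-0.2396 -0.5597  0.1159] 0.03122953229971707
50 [ 0.4082 -2.804   7.7555] 6.2 [-0.2395 -0.5598  0.1159] 0.030785834268246322
```

```bash
python3 - <<'E'
from h import *
o=ori(-1)
print('hit',arm.movel(W(-.2343,-.5592,.115),o,rate=.02,stop_force=10))
f,s=F();print(f,s['time_s'],S(s['ee_pos']),s['width'])
cv2.imwrite("pics/side3.png",cv2.resize(arm.snapshot("side")[170:270,240:360,::-1],(720,600),interpolation=cv2.INTER_CUBIC))
E
```

```text
hit False
[-0.1994 -2.4466  7.7211] 6.6 [-0.2344 -0.5597  0.1159] 0.03059991682600913
```

View pics/side3.png

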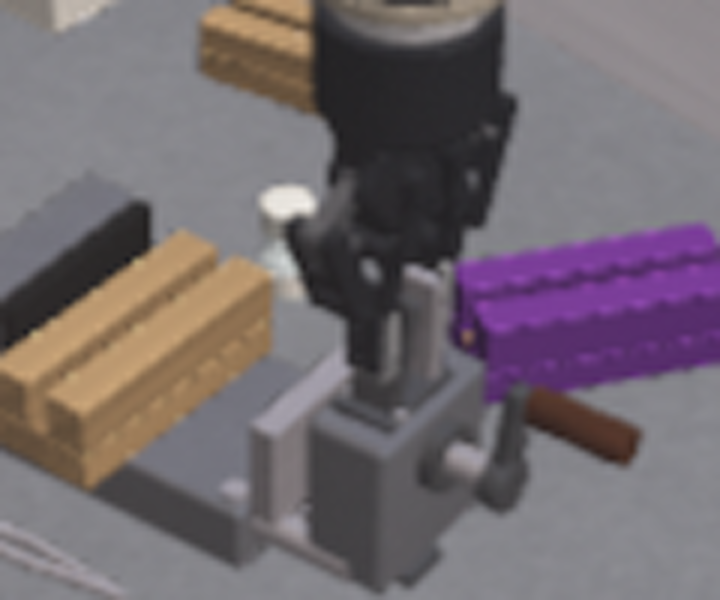

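```bash
python3 - <<'E'
from h import *
o=ori(-1)
for g in(70,90):
    arm.gripper_to(.016,g)
    f,s=F();print(g,f,s['time_s'],S(s['ee_pos']),s['width'])
    arm.sleep(.2);f,s=F();print(f,s['width'])
E
```

```text
70 [-0.3555 -3.0837  9.0152] 6.8667 [-0.2344 -0.56    0.116 ] 0.030450349984387785
[ 0.4047 -4.1011  9.419 ] 0.030278628308997534
90 [ 0.328  -6.1115  9.2517] 7.2833 [-0.2344 -0.5601  0.1161] 0.029375090833418938
[-0.0072 -5.546   9.5692] 0.02934155610230687
```

```bash
python3 - <<'E'
from h import *
o=ori(-1)
print('hit',arm.movel(W(-.226,-.5605,.115),o,rate=.03,stop_force=12))
f,s=F();print(f,s['time_s'],S(s['ee_pos']),s['width'])
print('hit',arm.movel(W(-.190,-.5605,.115),o,rate=.05,stop_force=12))
f,s=F();print(f,s['time_s'],S(s['ee_pos']),s['width'])
for n in("side","top"):cv2.imwrite(f"pics/{n}4.png",cv2.resize(arm.snapshot(n)[170:270,220:340,::-1],(720,600),interpolation=cv2.INTER_CUBIC))
E
```

```text
hit False
[ 0.8281 -0.2214 14.364 ] 7.9167 [-0.226  -0.5601  0.116 ] 0.029328357728784386
hit False
[ 1.5463  1.4331 14.5533] 8.7833 [-0.1898 -0.5599  0.1161] 0.029327058375040974
```

View pics/side4.png

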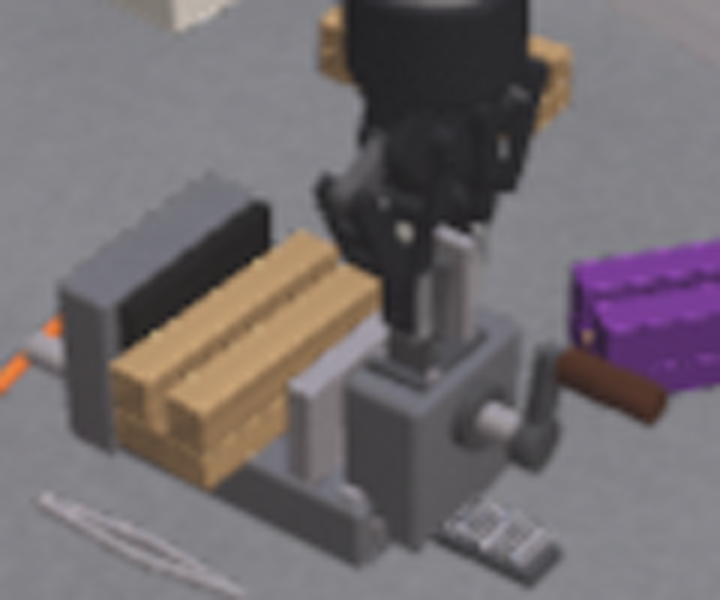

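View pics/top4.png

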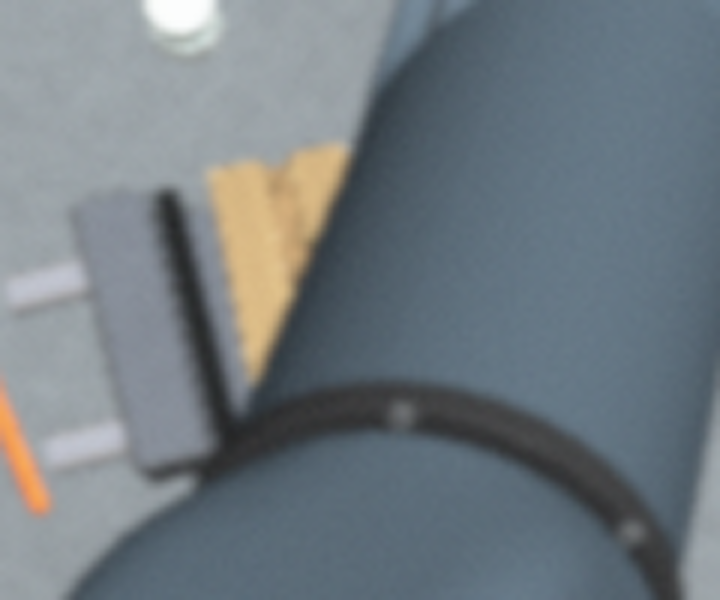

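```bash
python3 - <<'E'
from h import *
o=ori(-1)
print('hit',arm.movel(W(-.174,-.5605,.115),o,rate=.03,stop_force=8))
f,s=F();print(f,s['time_s'],S(s['ee_pos']),s['width'])
print('hit',arm.movel(W(-.165,-.5605,.115),o,rate=.012,stop_force=5))
f,s=F();print(f,s['time_s'],S(s['ee_pos']),s['width'])
for n in("side","top"):cv2.imwrite(f"pics/{n}5.png",cv2.resize(arm.snapshot(n)[170:270,200:320,::-1],(720,600),interpolation=cv2.INTER_CUBIC))
E
```

```text
hit False
[-0.5527  1.7241 15.2252] 9.5667 [-0.1741 -0.5598  0.1161] 0.029532522849560455
hit False
[-2.8301  1.2728 14.4534] 10.4667 [-0.1659 -0.5597  0.1161] 0.029233595056803542
```

View pics/side5.png

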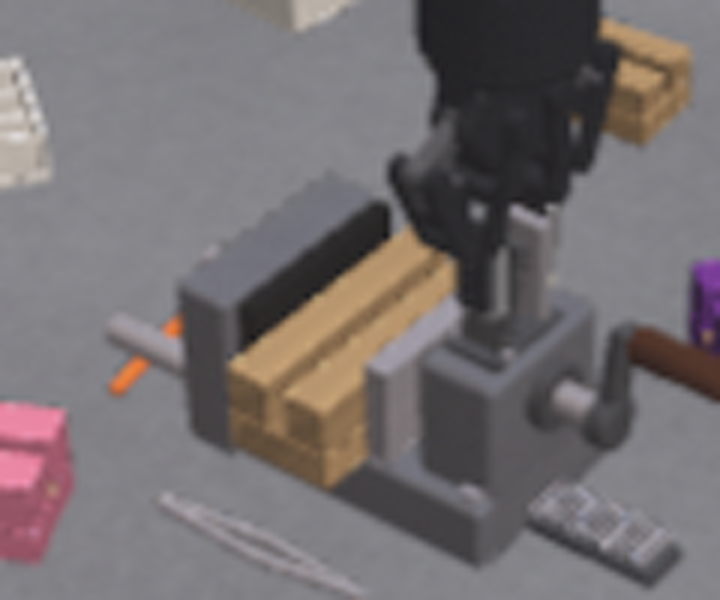

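View pics/top5.png

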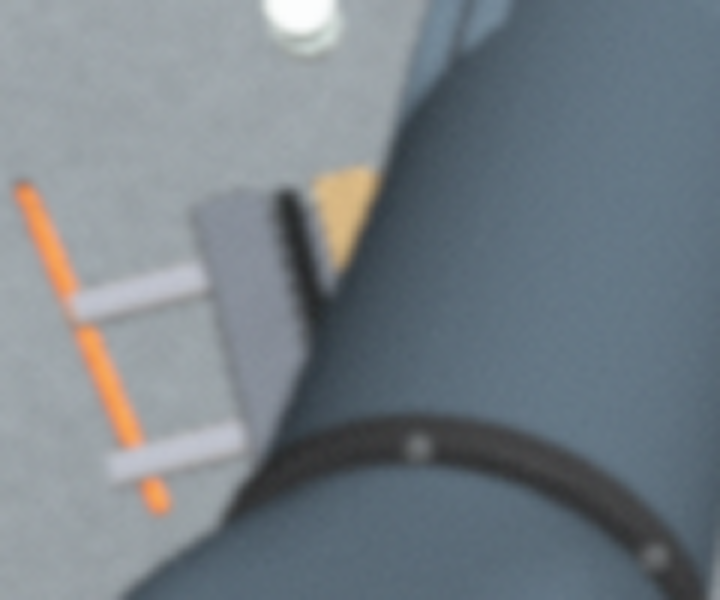

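```bash
python3 - <<'E'
from h import *
o=ori(-1)
h=arm.movel(W(-.145,-.5605,.115),o,rate=.009,stop_force=6)
f,s=F();print(h,f,s['time_s'],S(s['ee_pos']),s['width'])
arm.sleep(.2);f,s=F();print(f,S(s['ee_pos']))
for n in("side","top"):cv2.imwrite(f"pics/{n}6.png",cv2.resize(arm.snapshot(n)[170:270,200:320,::-1],(720,600),interpolation=cv2.INTER_CUBIC))
E
```

```text
True [-2.5615 -5.5331  6.8886] 11.65 [-0.1592 -0.5596  0.1161] 0.029312079298631954
[-0.9716 -4.0265  7.1384] [-0.1592 -0.5596  0.1161]
```

View pics/side6.png

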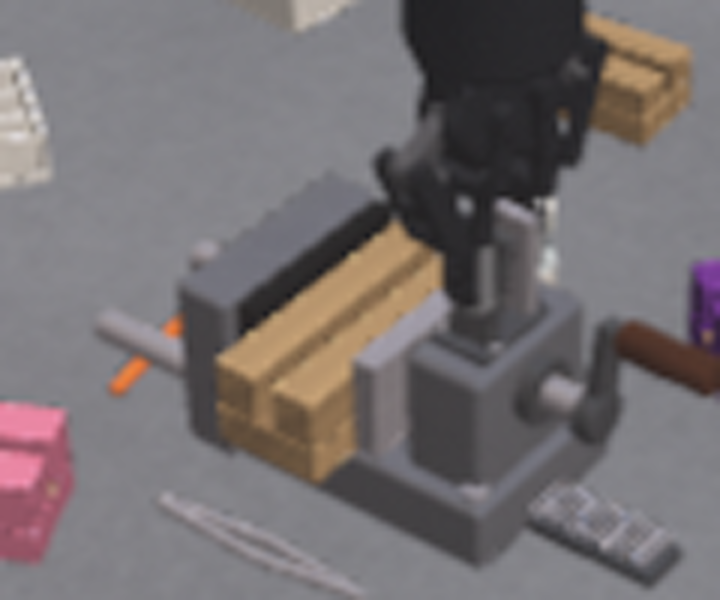

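View pics/top6.png

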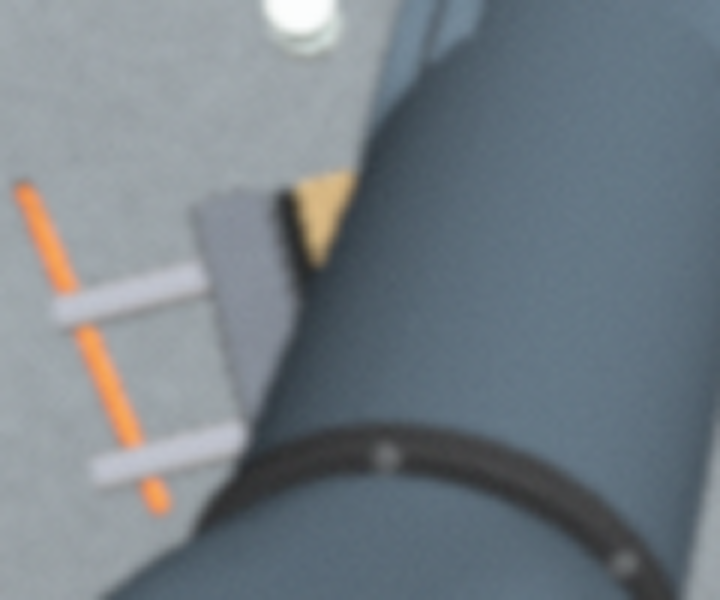

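```bash
cat > nip.py <<'E'
from h import *
import sys
o=ori(-1)
s0=float(sys.argv[1]);thr=float(sys.argv[2]);n=int(sys.argv[3]);st=float(sys.argv[4])
log=[]
for i in range(n):
    s0+=st
    arm.movel(W(s0,-.5605,.115),o,rate=.01)
    f,s=F();log.append((round(s0,4),*f.round(1)))
    if f[0]<thr: break
for l in log:print(*l)
print(s['time_s'],S(s['ee_pos']),s['width'])
E
python3 nip.py -.1592 -7 16 .0005
```

```text
-0.1587 -0.6 1.4 15.0
-0.1582 -2.9 0.5 14.5
-0.1577 -3.8 0.9 13.1
-0.1572 -5.5 1.2 13.4
-0.1567 -7.1 -0.1 13.3
13.2417 [-0.159  -0.5597  0.1161] 0.029375782316714276
```

```bash
python3 nip.py -.1567 -11.5 10 .0006; python3 - <<'E'
from h import *
arm.sleep(.2);f,s=F();print(f,S(s['ee_pos']))
for n in("side","top"):cv2.imwrite(f"pics/{n}7.png",cv2.resize(arm.snapshot(n)[170:270,200:320,::-1],(720,600),interpolation=cv2.INTER_CUBIC))
E
```

```text
-0.1561 -8.5 0.6 11.4
-0.1555 -9.9 0.3 10.7
-0.1549 -11.3 -0.0 9.5
-0.1543 -13.4 -0.1 8.4
14.2417 [-0.1587 -0.5597  0.1161] 0.029637065854631203
[-13.5748  -0.1795   9.4019] [-0.1586 -0.5597  0.1161]
```

View pics/side7.png

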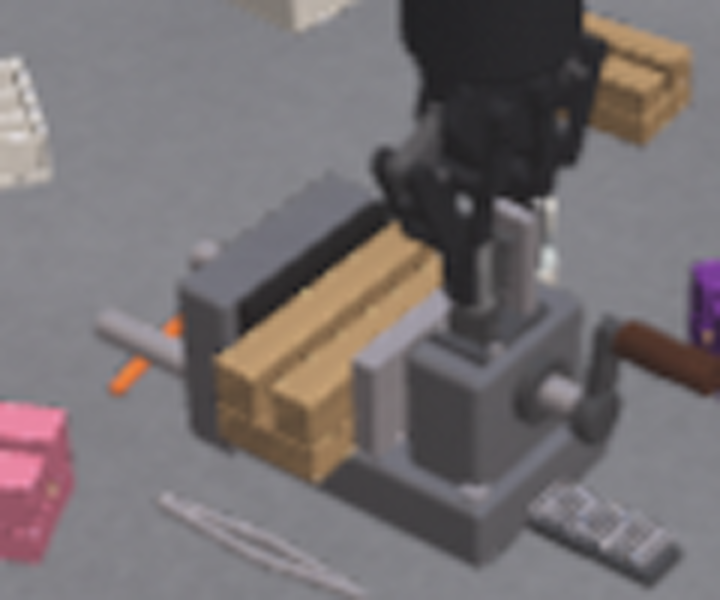

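View pics/top7.png

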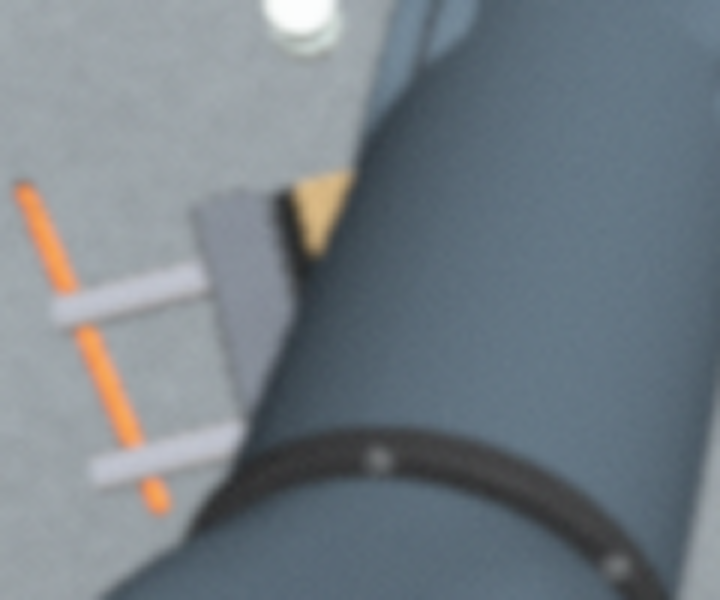

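```bash
python3 - <<'E'
from h import *
o=ori(-1)
arm.movel(W(-.157,-.5605,.115),o,rate=.02)
f,s=F();print(f,S(s['ee_pos']),s['width'])
arm.gripper_to(.062,20)
f,s=F();print(f,S(s['ee_pos']),s['width'],s['time_s'])
arm.movel(W(-.159,-.5595,.20),o,rate=.12)
arm.movel(W(-.31,-.5595,.24),o,rate=.2)
f,s=F();print(f,S(s['ee_pos']),s['width'],s['time_s'])
for n in("side","top"):
    im=arm.snapshot(n)[...,::-1];cv2.imwrite(f"pics/{n}8f.png",im);cv2.imwrite(f"pics/{n}8.png",cv2.resize(im[170:270,220:340],(720,600),interpolation=cv2.INTER_CUBIC))
E
```

```text
[-5.6052  0.6352 13.0194] [-0.1592 -0.5597  0.1161] 0.029548741812151995
[-0.3238  0.2062 -0.3975] [-0.1567 -0.5609  0.1151] 0.06208402227994009 15.2417
[ 0.7786 -0.0494  0.9092] [-0.3085 -0.5596  0.2393] 0.06176668601185784 17.0333
```

View pics/side8.png

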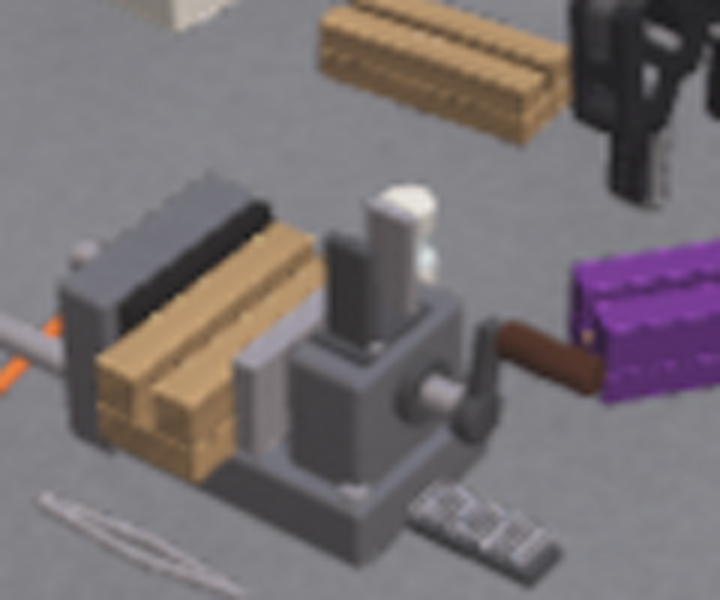

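View pics/top8.png

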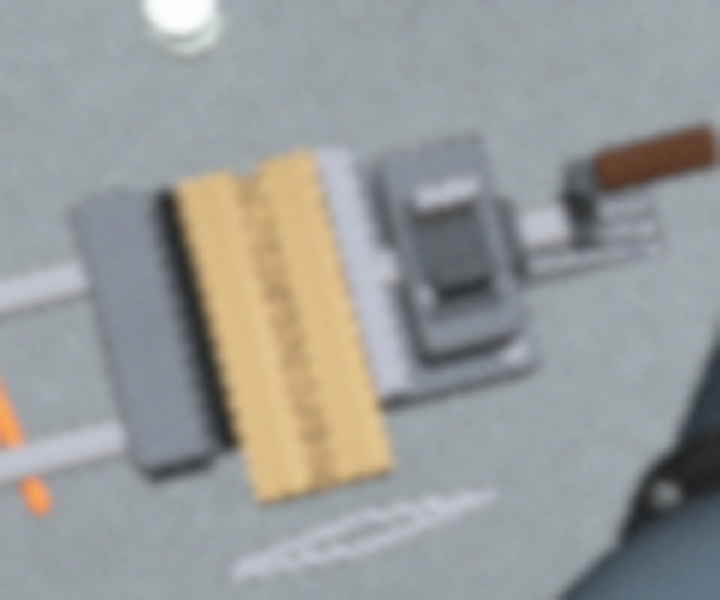

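The lever is back at its rest gap (side view: lever top (328,237), post (368,203), about the same as at the start). The plate is against the board. Now the handle.

```bash
python3 - <<'E'
from h import *
out=[]
for n,roi in(("top",(310,180,345,205)),("side",(295,215,325,240))):
    h=cv2.cvtColor(cv2.imread(f"pics/{n}8f.png"),cv2.COLOR_BGR2HSV)
    m=((h[...,0]<15)&(h[...,1]>90)&(h[...,2]<120)).astype(np.uint8);k=np.zeros_like(m);x0,y0,x1,y1=roi;k[y0:y1,x0:x1]=m[y0:y1,x0:x1]
    M=cv2.moments(k,True);c=(M['m10']/M['m00'],M['m01']/M['m00']);ys,xs=np.nonzero(k);print(n,c,M['m00'],xs.min(),xs.max());out.append(c)
p,e=tri(*out);print(p,e,S(p))
E
```

```text
top (328.88775510204084, 195.9795918367347) 98.0 320 338
side (311.53333333333336, 229.16666666666666) 90.0 303 319
[ 0.6103 -0.11    0.11  ] 0.0012233792944800882 [-0.2445 -0.5699  0.11  ]
```

```bash
cat > crank.py <<'E'
from h import *
TILT=.3; O=ori(-1,TILT); ZT=R.from_quat(O).as_matrix()[:,2]
SC=-.2475; LC=-.5597; ZC=.072; RR=.040
def tcp(th,dr=0.): return W(SC,LC-(RR+dr)*np.sin(th),ZC+(RR+dr)*np.cos(th))+.019*ZT
def hand(s):
    g=S(np.array(s['ee_pos'])-.019*ZT); l,z=g[1]-LC,g[2]-ZC
    return np.arctan2(-l,z),np.hypot(l,z)
def turn(th0,th1,step=np.deg2rad(20),dr=0.,gain=.00012,rate=.05,ftmax=9):
    n=max(1,int(np.ceil(abs(th1-th0)/step-1e-6)));ths=np.linspace(th0,th1,n+1)[1:]
    for th in ths:
        arm.movel(tcp(th,dr),O,rate=rate)
        f,s=F();a,r=hand(s)
        er=np.array([-np.sin(th),np.cos(th)]);et=np.array([-np.cos(th),-np.sin(th)])
        fr=f[1:]@er;ft=f[1:]@et
        print(f"th {th:.2f} act {a%(2*np.pi):.2f} r {r*1e3:.1f} Ft {ft:.1f} Fr {fr:.1f} Fx {f[0]:.1f} dr {dr*1e3:.1f} t {s['time_s']:.1f}")
        dr=np.clip(dr+gain*fr,-.004,.004)
        if -ft>ftmax: print('stop: tangential');break
    return th,dr
E
python3 - <<'E'
from crank import *
for d in range(15,375,45):
    q=arm.ik(tcp(np.deg2rad(d)),O); print(d,q)
th=.26
arm.gripper_to(.045,20)
arm.move_pose(tcp(th)+.07*zh,O)
print(arm.movel(tcp(th),O,rate=.08,stop_force=6))
f0,s=F();print(f0)
arm.gripper_to(.014,25);f,s=F();print(f,s['width'],hand(s),s['time_s'])
for n in("side","top"):
    im=arm.snapshot(n)[...,::-1];cv2.imwrite(f"pics/{n}9.png",cv2.resize(im[170:270,250:370],(720,600),interpolation=cv2.INTER_CUBIC))
E
```

```text
15 [ 0.0893  0.7376  0.2816  1.6308 -0.5264  1.0251  0.8719]
60 [ 0.0824  0.7847  0.2732  1.5821 -0.5362  1.0227  0.8563]
105 [ 0.0906  0.8242  0.2549  1.5894 -0.5497  0.976   0.8724]
150 [ 0.1116  0.8355  0.234   1.6483 -0.5614  0.9095  0.9126]
195 [ 0.1353  0.8129  0.2225  1.7247 -0.5659  0.8613  0.9552]
240 [ 0.1452  0.7668  0.2316  1.7741 -0.5581  0.8629  0.9736]
285 [ 0.133   0.7234  0.2556  1.7668 -0.5408  0.9143  0.9547]
330 [ 0.1091  0.711   0.2759  1.7072 -0.527   0.9816  0.9117]
False
[-0.6186 -0.3095  0.0424]
[0.1376 0.3543 2.4577] 0.017303869162263237 (np.float64(0.25973127155321374), np.float64(0.04044235669991343)) 19.3
```

View pics/side9.png

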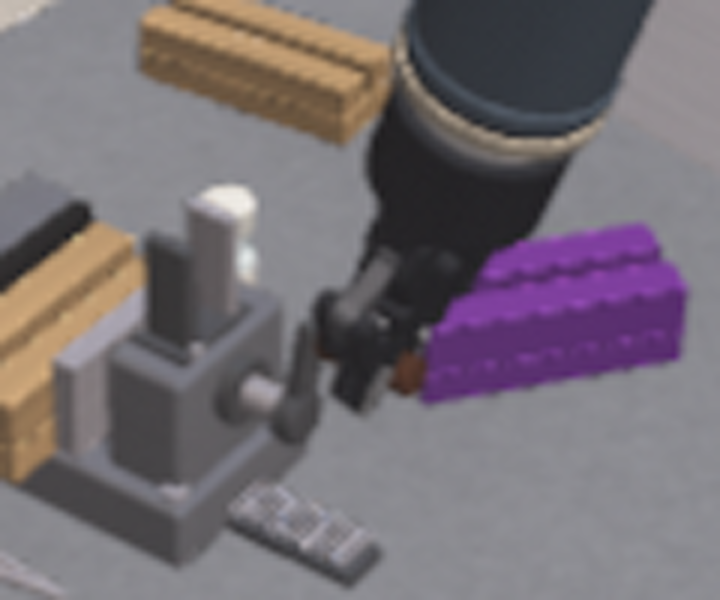

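The handle is gripped (width 17.3 mm). A toothed rack is exposed below the crank at side9 (300,540), so I'll check its height before swinging the fingers under it.

```bash
python3 - <<'E'
from h import *
T=cv2.imread("pics/top8f.png");A=cv2.imread("pics/side8f.png")
cv2.imwrite("pics/r.png",np.hstack([cv2.resize(T[195:225,300:340],(400,300),interpolation=cv2.INTER_CUBIC),cv2.resize(A[242:272,280:320],(400,300),interpolation=cv2.INTER_CUBIC)]))
E
```

```text
(no output)
```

View pics/r.png

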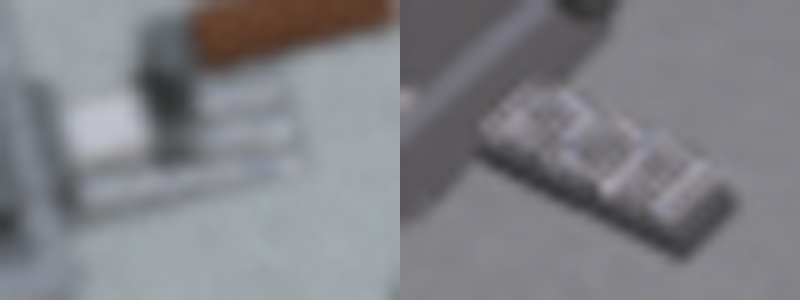

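```bash
python3 - <<'E'
from crank import *
for a,b in(((329.5,211.7),(306.7,263.5)),((328.6,202.5),(312.5,258.7))):
    p,e=tri(a,b);print(S(p),e)
    print(S(onz('top',a,.0)),S(onz('top',a,.01)))
print('bottom tcp',S(tcp(np.pi)))
E
```

```text
[-0.2497 -0.5447  0.0137] 0.0014188892424578142
[-0.2511 -0.5457  0.    ] [-0.2497 -0.5446  0.01  ]
[-0.253  -0.5672  0.0161] 0.0008349423859894127
[-0.2549 -0.569   0.    ] [-0.2535 -0.5677  0.01  ]
bottom tcp [-0.2419 -0.5597  0.0138]
```

The rack top is at z≈15 mm, which fingertips inserted 19 mm would hit at the bottom of the swing. I'll regrip with the handle 10 mm behind the tips, which puts the lowest fingertip corner at about 19 mm.

```bash
sed -i 's/\.019\*ZT/INS*ZT/g; s/^SC=-.2475/INS=.010; SC=-.2490/' crank.py; python3 - <<'E'
from crank import *
th=.26
arm.gripper_to(.030,25)
arm.movel(tcp(th),O,rate=.05)
arm.gripper_to(.014,30);f,s=F();print(f,s['width'],hand(s))
th,dr=turn(th,.26+np.deg2rad(80))
print(th,dr)
E
```

```text
[-0.6014  0.5978  2.2454] 0.01661305697597109 (np.float64(0.26187767207389256), np.float64(0.04012796123721779))
th 0.61 act 0.62 r 40.1 Ft 2.9 Fr 0.6 Fx -1.9 dr 0.0 t 20.7
th 0.96 act 0.97 r 40.0 Ft 3.5 Fr 0.5 Fx -2.2 dr 0.1 t 21.1
th 1.31 act 1.33 r 39.8 Ft 3.5 Fr 0.4 Fx -3.5 dr 0.1 t 21.6
th 1.66 act 1.69 r 39.8 Ft 2.9 Fr -0.4 Fx -5.3 dr 0.2 t 22.0
1.6562634015954636 0.0001326879826595469
```

```bash
python3 - <<'E'
from crank import *
f,s=F();print(f,s['width'],hand(s),s['ft_torque'])
for n in("side","top"):
    im=arm.snapshot(n)[...,::-1];cv2.imwrite(f"pics/{n}10.png",cv2.resize(im[170:270,250:370],(720,600),interpolation=cv2.INTER_CUBIC))
E
```

```text
[-5.284   0.6488 -2.8822] 0.017039600666423585 (np.float64(1.6869337747616748), np.float64(0.039762188488083376)) [-1.4995 -0.2946  0.0609]
```

View pics/side10.png

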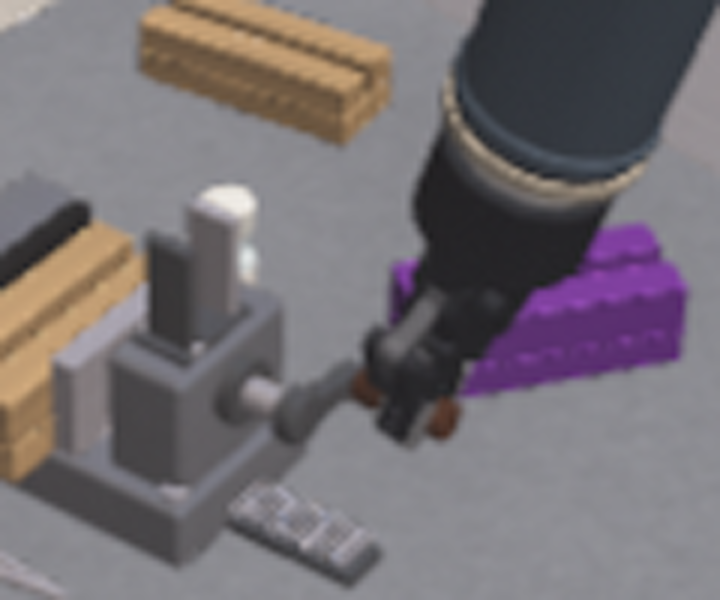

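```bash
python3 - <<'E'
import re
t=open('crank.py').read()
t=t.replace("def tcp(th,dr=0.): return W(SC,","def tcp(th,dr=0.,ds=0.): return W(SC+ds,").replace("dr=0.,gain=.00012,rate=.05","dr=0.,ds=0.,gain=.00012,rate=.03").replace("tcp(th,dr),O","tcp(th,dr,ds),O").replace("dr {dr*1e3:.1f} t","dr {dr*1e3:.1f} ds {ds*1e3:.1f} t").replace("        if -ft>","        ds=np.clip(ds+.0001*f[0],-.006,.006)\n        if -ft>").replace("return th,dr","return th,dr,ds")
open('crank.py','w').write(t)
E
python3 - <<'E'
from crank import *
print(turn(1.656,1.656+np.deg2rad(100),dr=.0001))
E
```

```text
th 2.01 act 2.03 r 39.7 Ft 0.8 Fr -1.7 Fx -5.5 dr 0.1 ds 0.0 t 22.7
th 2.35 act 2.38 r 39.8 Ft -0.6 Fr -2.9 Fx -5.1 dr -0.1 ds -0.6 t 23.3
th 2.70 act 2.72 r 39.7 Ft 0.4 Fr -0.7 Fx -4.2 dr -0.5 ds -1.1 t 23.9
th 3.05 act 3.05 r 39.6 Ft -1.1 Fr 1.9 Fx -2.6 dr -0.5 ds -1.5 t 24.5
th 3.40 act 3.41 r 39.8 Ft -0.3 Fr 0.9 Fx 0.3 dr -0.3 ds -1.7 t 25.1
(np.float64(3.4013292519943295), np.float64(-0.00019366393745908302), np.float64(-0.001710998622431138))
```

```bash
python3 - <<'E'
from crank import *
th,dr,ds=turn(3.4013,3.4013+.12,dr=-.0002,ds=-.0017,rate=.01)
for n in("side","top"):
    im=arm.snapshot(n)[...,::-1];cv2.imwrite(f"pics/{n}11f.png",im);cv2.imwrite(f"pics/{n}11.png",cv2.resize(im[170:270,220:340],(720,600),interpolation=cv2.INTER_CUBIC))
E
```

```text
th 3.52 act 3.52 r 39.8 Ft -2.9 Fr 1.5 Fx 1.9 dr -0.2 ds -1.7 t 25.8
```

View pics/side11.png

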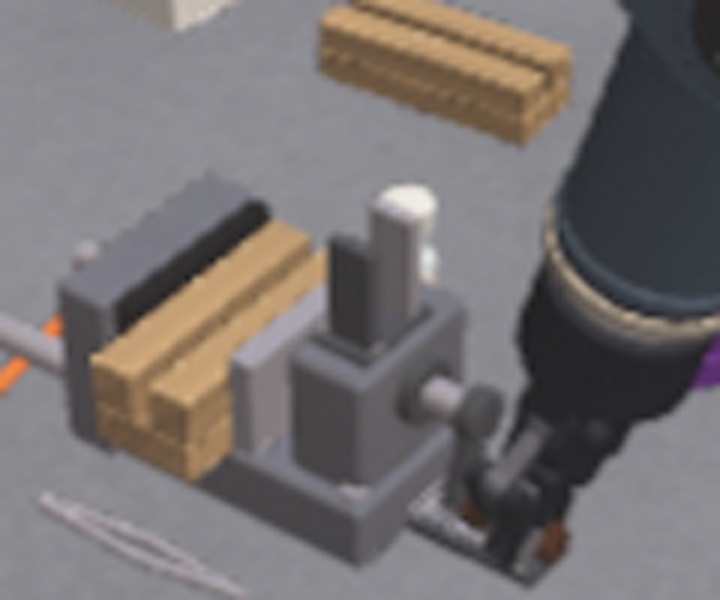

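View pics/top11.png

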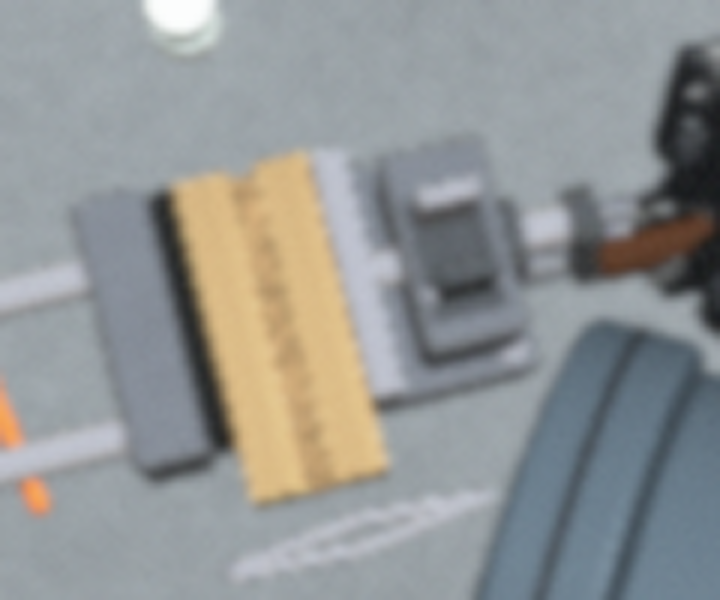

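```bash
cat > shift.py <<'E'
from h import *
def load(f): return cv2.cvtColor(cv2.imread(f),cv2.COLOR_BGR2GRAY).astype(np.float32)
def prof(f,L0,L1,z,s0=-.26,s1=.0,n=1041):
    """mean intensity profile along vise s at height z over lateral band, straight from calibration"""
    im=load(f);ss=np.linspace(s0,s1,n);ls=np.linspace(L0,L1,60)
    P=np.array([[proj('top',W(s,l,z)) for s in (ss[0],ss[-1])] for l in (ls[0],ls[-1])])
    a=np.linspace(0,1,n)[None,:,None];b=np.linspace(0,1,60)[:,None,None]
    uv=(P[0,0]*(1-a)+P[0,1]*a)*(1-b)+(P[1,0]*(1-a)+P[1,1]*a)*b
    return ss,cv2.remap(im,uv[...,0].astype(np.float32),uv[...,1].astype(np.float32),cv2.INTER_CUBIC).mean(0)
def shift(p,q,ss,a,b,mx=.008):
    d=ss[1]-ss[0];i=np.searchsorted(ss,[a,b]);k=int(mx/d);best=[]
    for j in range(-k,k+1): best.append(((p[i[0]:i[1]]-q[i[0]+j:i[1]+j])**2).mean())
    j=int(np.argmin(best));
    if 0<j<2*k:
        y=best[j-1:j+2];o=.5*(y[0]-y[2])/(y[0]-2*y[1]+y[2])
    else:o=0
    return (j-k+o)*d*1e3,best[j]**.5
def report(f0,f1):
    # two bands to see rotation: bands either side of the centre line
    for nm,L0,L1 in(("-y",-.600,-.575),("mid",-.575,-.545),("+y",-.545,-.520)):
        ss,p=prof(f0,L0,L1,.085);_,q=prof(f1,L0,L1,.085)
        g=np.gradient(cv2.GaussianBlur(p[None],(0,0),4)[0])
        print(nm,'wall %.2f'%shift(p,q,ss,-.05,-.008)[0],'jaw/board edge %.2f'%shift(p,q,ss,-.09,-.065)[0],'board %.2f'%shift(p,q,ss,-.115,-.08)[0],'board+plate %.2f'%shift(p,q,ss,-.15,-.09)[0],'head %.2f'%shift(p,q,ss,-.20,-.15)[0])
if __name__=="__main__":
    import sys
    report(sys.argv[1],sys.argv[2])
E
python3 shift.py pics/top8f.png pics/top11f.png
python3 - <<'E'
from shift import *
ss,p=prof("pics/top8f.png",-.59,-.53,.085);_,q=prof("pics/top11f.png",-.59,-.53,.085)
for i in range(400,1041,20):print(round(ss[i],4),int(p[i]),int(q[i]),end=' | ')
E
```

```text
-y wall 0.42 jaw/board edge 1.81 board 2.21 board+plate 0.88 head -0.59
mid wall 0.48 jaw/board edge 1.93 board 1.83 board+plate 0.38 head -1.05
+y wall 0.34 jaw/board edge 1.74 board 1.68 board+plate 0.26 head -0.98
-0.16 109 109 | -0.155 108 106 | -0.15 108 112 | -0.145 125 123 | -0.14 107 108 | -0.135 141 144 | -0.13 183 172 | -0.125 194 193 | -0.12 182 189 | -0.115 190 183 | -0.11 192 194 | -0.105 190 190 | -0.1 190 191 | -0.095 168 178 | -0.09 167 165 | -0.085 183 174 | -0.08 195 195 | -0.075 190 191 | -0.07 191 190 | -0.065 168 186 | -0.06 69 110 | -0.055 59 44 | -0.05 112 100 | -0.045 139 139 | -0.04 140 140 | -0.035 140 140 | -0.03 141 141 | -0.025 138 138 | -0.02 139 139 | -0.015 164 164 | -0.01 165 166 | -0.005 166 166 | 0.0 165 165 |
```

The board has moved 1.8 mm into the back jaw (about 36 N) and the head has set back about 1 mm. I'll go on in measured bites towards a 3.3 mm shift.

```bash
python3 - <<'E'
from crank import *
th,dr,ds=turn(3.52,4.56,dr=-.0002,ds=-.0017,rate=.03)
th,dr,ds=turn(th,th+.1,dr=dr,ds=ds,rate=.01)
print(th,dr,ds)
cv2.imwrite("pics/top12f.png",arm.snapshot("top")[...,::-1])
from shift import report
report("pics/top8f.png","pics/top12f.png")
E
```

```text
th 3.87 act 3.88 r 40.0 Ft 0.5 Fr 0.1 Fx 1.9 dr -0.2 ds -1.7 t 26.5
th 4.21 act 4.22 r 39.9 Ft 1.6 Fr 2.3 Fx 1.5 dr -0.2 ds -1.5 t 27.1
th 4.56 act 4.57 r 40.0 Ft 2.1 Fr 2.7 Fx -1.4 dr 0.1 ds -1.4 t 27.7
th 4.66 act 4.66 r 40.2 Ft -3.6 Fr 0.6 Fx -0.8 dr 0.4 ds -1.5 t 28.2
4.659999999999999 0.0004979634730823343 -0.0015765628570982315
-y wall 0.53 jaw/board edge 2.64 board 2.60 board+plate 1.47 head -0.41
mid wall 0.59 jaw/board edge 2.86 board 2.80 board+plate 0.64 head -1.22
+y wall 0.43 jaw/board edge 2.43 board 2.55 board+plate 0.60 head -1.06
```

```bash
python3 - <<'E'
from crank import *
th,dr,ds=turn(4.66,5.0,dr=.0004,ds=-.0015,rate=.03)
th,dr,ds=turn(th,th+.12,dr=dr,ds=ds,rate=.01)
arm.sleep(.4)
cv2.imwrite("pics/top13f.png",arm.snapshot("top")[...,::-1])
im=arm.snapshot("side")[...,::-1];cv2.imwrite("pics/side13.png",cv2.resize(im[170:270,220:340],(720,600),interpolation=cv2.INTER_CUBIC))
from shift import report
report("pics/top8f.png","pics/top13f.png")
E
```

```text
th 5.00 act 5.02 r 40.2 Ft 0.8 Fr 0.7 Fx -3.1 dr 0.4 ds -1.5 t 28.9
th 5.12 act 5.12 r 40.4 Ft -3.5 Fr -2.2 Fx -3.3 dr 0.5 ds -1.8 t 29.5
-y wall 0.61 jaw/board edge 3.03 board 3.69 board+plate 1.77 head -0.57
mid wall 0.69 jaw/board edge 3.03 board 2.91 board+plate 0.80 head -1.28
+y wall 0.54 jaw/board edge 2.95 board 2.99 board+plate 0.67 head -1.01
```

View pics/side13.png

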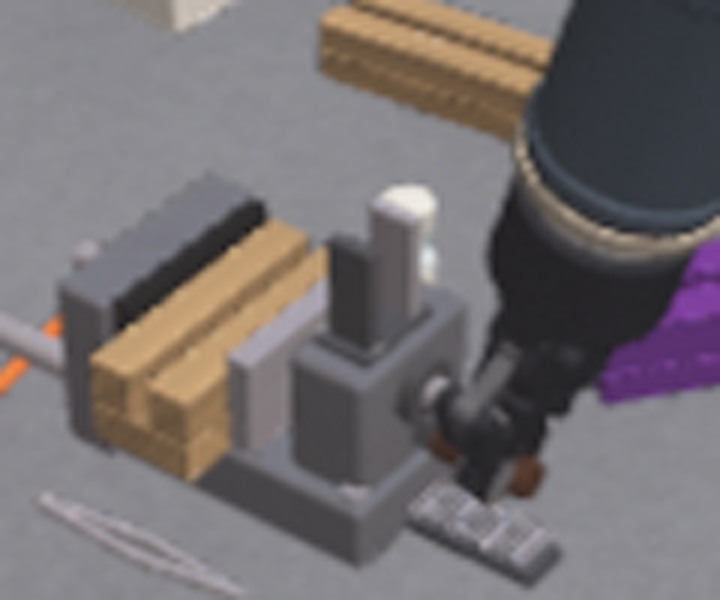

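```bash
python3 - <<'E'
from shift import *
for L in((-.600,-.575),(-.575,-.545),(-.545,-.525)):
    r=[]
    for f in(8,11,12,13):
        ss,p=prof(f"pics/top{f}f.png",*L,.09)
        k=np.where((ss>-.07)&(ss<-.03))[0];i=k[np.argmin(p[k])]
        up=np.interp(95,p[i:i+60],ss[i:i+60]);dn=np.interp(110,p[i-60:i][::-1],ss[i-60:i][::-1])
        r.append((round(dn*1e3,2),round(ss[i]*1e3,2),round(up*1e3,2)))
    print(r)
E
```

```text
[(np.float64(-61.72), np.float64(-57.25), np.float64(-51.78)), (np.float64(-59.91), np.float64(-55.0), np.float64(-50.41)), (np.float64(-58.95), np.float64(-54.5), np.float64(-50.13)), (np.float64(-58.81), np.float64(-54.25), np.float64(-49.99))]
[(np.float64(-62.13), np.float64(-57.5), np.float64(-51.99)), (np.float64(-60.06), np.float64(-55.25), np.float64(-50.51)), (np.float64(-59.22), np.float64(-54.75), np.float64(-50.26)), (np.float64(-58.89), np.float64(-54.5), np.float64(-50.13))]
[(np.float64(-62.09), np.float64(-57.5), np.float64(-52.06)), (np.float64(-60.34), np.float64(-55.5), np.float64(-50.64)), (np.float64(-59.7), np.float64(-55.0), np.float64(-50.47)), (np.float64(-59.07), np.float64(-54.75), np.float64(-50.25))]
```

```bash
python3 - <<'E'
from crank import *
arm.gripper_to(.030,25)
f,s=F();p=np.array(s['ee_pos']);print(f,s['width'])
print(arm.movel(p-.12*ZT,O,rate=.1,stop_force=12))
arm.movel(np.array(arm.state()['ee_pos'])-.12*xh+.05*zh,O,rate=.2)
f,s=F();print(f,s['time_s'],s['ee_pos'])
for n in("side","top"):
    im=arm.snapshot(n)[...,::-1];cv2.imwrite(f"pics/{n}14f.png",im);cv2.imwrite(f"pics/{n}14.png",cv2.resize(im[170:270,220:340],(720,600),interpolation=cv2.INTER_CUBIC))
from shift import report
report("pics/top8f.png","pics/top14f.png")
# crude bystander check: pixels differing from the start
a=load=cv2.imread("pics/top0.png").astype(int);b=cv2.imread("pics/top14f.png").astype(int)
d=(abs(a-b).max(2)>45);
for nm,(x,y,w) in dict(vial=(250,172,10),pencil=(215,228,26),tray=(135,238,24),pinbox=(429,248,18),forceps=(281,259,20)).items(): print(nm,d[y-w:y+w,x-w:x+w].mean().round(3))
E
```

```text
[-0.0518 -0.2938  0.5848] 0.030160263464469022
False
[ 0.3393 -0.7225 -0.0531] 32.4667 [ 0.5995 -0.2734  0.2422]
-y wall 1.04 jaw/board edge 3.02 board 3.56 board+plate 2.03 head -1.25
mid wall 1.15 jaw/board edge 3.14 board 2.97 board+plate 1.16 head -1.63
+y wall 1.01 jaw/board edge 2.94 board 3.06 board+plate 0.87 head -1.65
vial 0.0
pencil 0.026
tray 0.0
pinbox 0.045
forceps 0.046
```

View pics/side14.png

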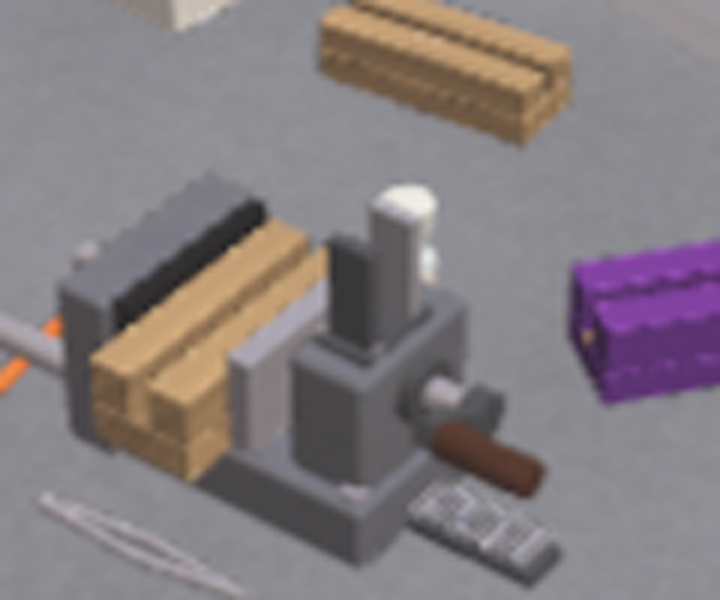

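View pics/top14f.png

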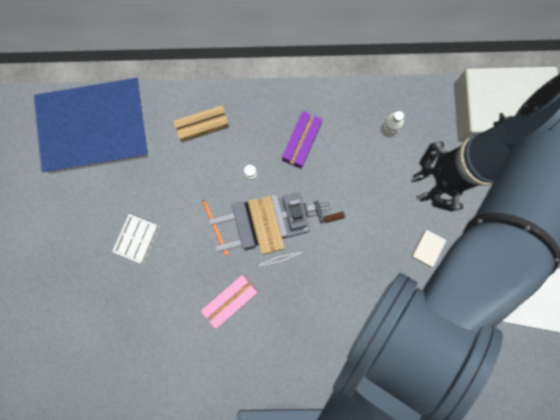

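Robot clear of everything and the board shift holding at 3.0 mm, so I'm handing in.

```bash
python3 - <<'E'
from plant import arm
print(arm.close_job()); print(arm.state()['time_s'])
E
```

```text
the job is handed in; nothing more can be done
None
the job is handed in; nothing more can be done
```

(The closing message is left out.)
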